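# Make up the spice mills for issue

### The job

Stand every spice mill that is on the counter upright on the black issue tray. Then take the handle of the same colour off its barbed hook (raise it, tilt it and back it over the barb) and fit it square onto each mill's spindle, pushed fully home so that its foot rests on the lid. Leave a handle whose mill is missing on its hook, and do not disturb the bottle, can and jar that stand nearby.

Things in the scene. Friction and masses are not known exactly. Their poses are not given: they have to be found in the camera images.
- tray: Fixed flat issue tray on the counter: black plate 200 x 420 mm and 6 mm thick, no rim, yellow stripes along the long edges, red along the short. Origin at the centre of its underside; z up, its x runs across (200 mm), its y along (420 mm).
- rack: Fixed drying rack with three like barbed hooks at its y = -100, 0, +100 mm, all pointing along its +x, away from the robot. Origin on the counter, z up. Handles hang on the hooks, crossbar near rack x = 0. Behind the hooks nothing is higher than 132 mm. The hooks are flat bar 8 mm wide (y), arm 6 mm thick, from x = -50 to +15 mm, upper face 125 mm above the counter.
- hook_arm (a point): Upper face of the middle hook's arm at rack x = 0, axes as the rack. To unhook: raise the handle 22 mm, tilt it 35 to 45 degrees about the middle of its opening (foot out to rack +x, grip leaning to -x), then draw it 80 mm away square to its opening, outwards and up.
- hook_tip (a point): Tip of the middle hook, 8 mm wide, axes as the rack. A riser 6 mm thick leans out from the arm's end (rack x 15 mm) to this tip (x 31 mm), top 48 mm above the arm's upper face; a barb points back and down from it to x 19 mm, 32 mm above the arm. An upright handle's opening is too low to pass the tip.
- handle_red_mid (a point): Centre (64 mm above the foot) of the loose red mill handle, 128 mm tall, 0.07 kg; z from foot up to grip. Above the hub: red stirrup, 46 mm wide, 12 mm thick, its opening seen along x 30 mm wide (y) and 44 mm high (34 to 78 mm above the foot); crossbar 78 to 88; square red grip 24 x 24 mm from 88 to 128. At the start it hangs upright, a hook arm through the opening along x.
- handle_red_mouth (a point): Centre of the bore's mouth in the foot (underside) of the red handle, axes as the handle. Steel hub 32 mm square (44 along y at its top), 34 mm high, with a square bore 16.5 mm wide and 27 mm deep, its sides along x and y.
- handle_yellow_mid (a point): Centre (64 mm above the foot) of the loose yellow mill handle, 128 mm tall, 0.07 kg; z from foot up to grip. Above the hub: yellow stirrup, 46 mm wide, 12 mm thick, its opening seen along x 30 mm wide (y) and 44 mm high (34 to 78 mm above the foot); crossbar 78 to 88; square yellow grip 24 x 24 mm from 88 to 128. At the start it hangs upright, a hook arm through the opening along x.
- handle_yellow_mouth (a point): Centre of the bore's mouth in the foot (underside) of the yellow handle, axes as the handle. Steel hub 32 mm square (44 along y at its top), 34 mm high, with a square bore 16.5 mm wide and 27 mm deep, its sides along x and y.
- handle_green_mid (a point): Centre (64 mm above the foot) of the loose green mill handle, 128 mm tall, 0.07 kg; z from foot up to grip. Above the hub: green stirrup, 46 mm wide, 12 mm thick, its opening seen along x 30 mm wide (y) and 44 mm high (34 to 78 mm above the foot); crossbar 78 to 88; square green grip 24 x 24 mm from 88 to 128. At the start it hangs upright, a hook arm through the opening along x.
- handle_green_mouth (a point): Centre of the bore's mouth in the foot (underside) of the green handle, axes as the handle. Steel hub 32 mm square (44 along y at its top), 34 mm high, with a square bore 16.5 mm wide and 27 mm deep, its sides along x and y.
- mill_red_mid (a point): Centre (45 mm above its underside) of the loose red-lidded spice mill, 0.5 to 0.8 kg; may be absent. Heavy steel foot 84 mm in diameter, 14 mm high; on it a round jar with a red lid (44 to 66 mm), both 56 mm in diameter; then an upright square metal spindle 14 mm wide from 66 to 84, with a lead-in 9.5 mm square up to 90. z up; spindle sides along x and y.
- mill_red_seat (a point): Centre of the red mill's lid top at the root of its spindle, where the handle's foot rests when fully home; axes as the mill.
- mill_yellow_mid (a point): Centre (45 mm above its underside) of the loose yellow-lidded spice mill, 0.5 to 0.8 kg; may be absent. Heavy steel foot 84 mm in diameter, 14 mm high; on it a round jar with a yellow lid (44 to 66 mm), both 56 mm in diameter; then an upright square metal spindle 14 mm wide from 66 to 84, with a lead-in 9.5 mm square up to 90. z up; spindle sides along x and y.
- mill_yellow_seat (a point): Centre of the yellow mill's lid top at the root of its spindle, where the handle's foot rests when fully home; axes as the mill.
- mill_green_mid (a point): Centre (45 mm above its underside) of the loose green-lidded spice mill, 0.5 to 0.8 kg; may be absent. Heavy steel foot 84 mm in diameter, 14 mm high; on it a round jar with a green lid (44 to 66 mm), both 56 mm in diameter; then an upright square metal spindle 14 mm wide from 66 to 84, with a lead-in 9.5 mm square up to 90. z up; spindle sides along x and y.
- mill_green_seat (a point): Centre of the green mill's lid top at the root of its spindle, where the handle's foot rests when fully home; axes as the mill.
- sauce_bottle_mid (a point): Bystander: dark sauce bottle, 64 mm diameter, 190 mm high; its centre.
- chilli_can_mid (a point): Bystander: red can, 76 mm diameter, 100 mm high; its centre.
- bean_jar_mid (a point): Bystander: dark red jar, 72 mm diameter, 110 mm high; its centre.
Things that resemble listed ones, but are neither listed nor needed, are in the scene too. What is shaped like the part that bears handle_green_mid but pink is not meant.

How it is judged:
By the outcome, as a careful person would: the job done as asked, in the order asked, and still so for the second after the job is handed in, with the robot touching nothing.
Of mill_red, mill_yellow, mill_green only 2 to 3 are there at a start; the rules pass over those that are not, and their reading is None.
At some moment in a run one of mill_red, mill_yellow, mill_green may be knocked a few centimetres aside while the robot is not near it.
It also fails if it takes over 210 s, if anything falls off the work surface, if the arm or the gripper's body presses on something with over 40 N, if the wrist force passes 120 N, or if a joint passes its speed limit or range.

### The arm

A 6-joint arm with a two-finger parallel gripper is mounted at the origin on the work surface. World frame = base frame: x ahead of the robot, y to its left, z up, the work surface at z = 0. Lengths are in m, angles in degrees, forces in N, time in s.
With the tool pointing down it reaches from about 0.375 to 0.75 m from the base axis. Payload 9 kg.
Tool frame: the origin (TCP) lies where the fingers leave the gripper's body, on its centre line; the fingertips stand 73 mm ahead of it and the grasp point (between the pads) lies 54 mm ahead of it (robot.tip_reach is the distance from the TCP to the fingertips, in m); z points along the fingers, y is the line along which they close (so a half turn about z gives the same grasp; the last joint's range is limited). The gripper opens to 85 mm and grips with 20 to 120 N. Pads are 22 mm wide; open, the fingers measure 114 mm over their backs; the gripper's body (76 mm by 85 mm) begins 54 mm behind the grasp point. The pads swing forward as they close: fully open they stand 13 mm farther back than shut.
Start: joints at [55.365, 5.964, 5.575, 89.605, 0, 77.527], TCP at [0.226, 0.556, 0.304] pointing down, gripper open.
Joint ranges: [-171.21, 171.21], [-48.23, 106.86], [-62.78, 66.21], [-105.2, 120.99], [-86.42, 89.51], [-180, 180]. Speed limits (degrees/s): [127.2, 127.2, 147.25, 180, 180, 180].

### API

Orientations are given as [roll, pitch, yaw] about the fixed x, y, z axes, in that order (R = Rz(yaw) Ry(pitch) Rx(roll)).
In Python, from plant import robot gives the robot as it stands. Calls block until the motion is done:
- robot.move_pose(position, orientation): joint-space move of the TCP to a pose.
- robot.line_to(position, vel=0.15, rotation=None, guard=None): straight line of the TCP; rotation=None keeps the orientation; vel is the mean speed in m/s. With guard (N) it stops when the force on the tool has changed by that much, and returns True; else False.
- robot.goto_joints(angles): joint-space move.
- robot.set_gripper(opening): finger opening in m; the grip force is fixed at half the most; returns when the fingers have stopped.
- robot.pause(seconds).
- robot.ik(position, orientation): joint angles nearest the present ones, or None.
- robot.observe(): the state.
- robot.grab_frame(name): name is "scene" or "top"; returns the picture (384x512x3 uint8, blue, green, red); there is no depth.
- robot.get_calibration(name): a dict with "vertical_fov" (degrees; the focal length in pixels is half the picture's height over the tangent of half this angle, whatever the lens; pixels are square), "cx", "cy" (the principal point, pixels), "rvec" (rotation vector, rad) and "tvec" (3), from world to camera coordinates, as OpenCV has them. Camera axes: x right, y down, z forward; pixel columns grow to the right and rows downward; lengths in m; the calibration is good to about 2 mm. A picture is of the moment at which its call begins. get_calibration takes no time and is no camera call.
A pose or a line that the arm cannot do raises robot.IKError and nothing moves.
- robot.job_done(): hands the job in; it is judged then, once.
The state is a dict: "time": time; "q": joint angles; "qvel": joint speeds; "joint_torque": joint torques, N m; "tool_pos": TCP position; "tcp_rot": TCP orientation; "ft_force": force on the tool from outside, world axes, zero at the start; "torque": the same for the moment, N m; "gripper_width": finger opening in m; "gripper_force": force on a finger pad.
Only numpy, scipy, OpenCV 4.12 (cv2) and the standard library are available. Lean on these libraries where they do the work, as an engineer would, in place of code of your own. Each camera call takes 0.05 s, during which the arm holds its last target. There are 200 camera calls.

## Working session

There is one attempt and no reset: what is moved stays moved. The work goes in short steps, each a Python script; the robot and the scene stay as the last script left them, time stands still between calls to the robot, and variables do not carry over. Pictures are saved under pics/ and viewed, at most 14 in all, crops included, and the job is handed in when it is done.

```bash
ls; mkdir -p pics; python3 - <<'E'
from plant import robot
import cv2
for n in("scene","top"):
    im=robot.grab_frame(n); cv2.imwrite(f"pics/{n}0.png",im); 
    c=robot.get_calibration(n); print(n,c)
    import numpy as np
    R=cv2.Rodrigues(np.array(c["rvec"],float))[0]; print(-R.T@np.array(c["tvec"],float).ravel(), R[2])
o=robot.observe(); print(o)
E
```

```text
pics
scene {'vertical_fov': 49.50019485529731, 'cx': 248.76366541115712, 'cy': 192.31189507641167, 'rvec': array([ 2.06263117,  1.6258199 , -0.49650748]), 'tvec': array([-0.11612341, -0.29451137,  1.53250036])}
[ 1.10087493 -0.15028626  1.101938  ] [-0.54601503  0.13481146 -0.82685758]
top {'vertical_fov': 50.18370196392777, 'cx': 256.311689811056, 'cy': 182.85595356303168, 'rvec': array([ 2.12375614, -2.09923707,  0.20219355]), 'tvec': array([0.00183566, 0.4985265 , 1.08322769])}
[ 0.27271284 -0.0046292   1.16082753] [ 0.19918417  0.01081112 -0.97990244]
{'time': 0.1, 'q': array([5.53644912e+01, 5.99710906e+00, 5.53318647e+00, 8.96049026e+01,
       2.17502105e-04, 7.75276295e+01]), 'qvel': array([-0.04282088, -0.01932893,  0.12329681,  0.02749335, -0.00637014,
       -0.08841216]), 'joint_torque': array([ 4.85301192e-03, -5.58206069e+01,  5.04722428e+01,  1.29245035e-02,
       -3.40145461e-04, -1.48750746e-05]), 'tool_pos': array([0.22620894, 0.55550267, 0.30319655]), 'tcp_rot': array([-1.79932846e+02, -1.50764632e-02,  1.57836853e+02]), 'ft_force': array([-0.38811698, -0.45914117, -0.00170885]), 'torque': array([-0.00826614, -0.0133782 ,  0.0326299 ]), 'gripper_force': 0.0, 'gripper_width': 0.08532315116184082}
```

View pics/scene0.png

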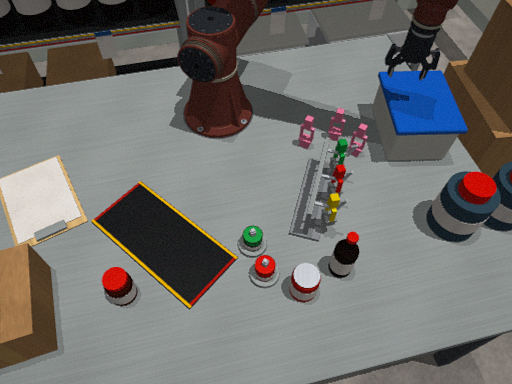

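View pics/top0.png

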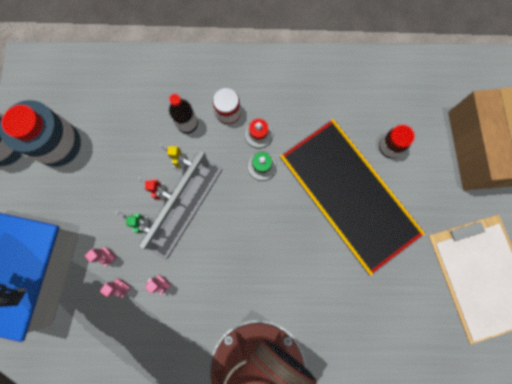

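Candidates (scene / top pixels):
- **Mills:** red (265,265)/(258,130) and green (252,238)/(262,163). No yellow mill is visible. The red-lidded can (118,285)/(398,140), the bottle, the white-lidded jar and the big blue jar with a red cap are not mills.
- **Handles:** green (342,150)/(135,222), red (340,177)/(152,187) and yellow (333,208)/(173,155), all on hooks. The three pink ones are decoys.

Next is a close crop to check these choices.

```bash
cat > h.py <<'E'
import numpy as np, cv2
from plant import robot
class Cam:
    def __init__(s,n):
        c=robot.get_calibration(n); s.n=n
        s.R=cv2.Rodrigues(np.array(c["rvec"],float))[0]; s.t=np.array(c["tvec"],float).ravel()
        f=192/np.tan(np.radians(c["vertical_fov"]/2)); s.K=np.array([[f,0,c["cx"]],[0,f,c["cy"]],[0,0,1]])
        s.C=-s.R.T@s.t; s.P=s.K@np.c_[s.R,s.t]
    def ray(s,uv): d=s.R.T@np.linalg.solve(s.K,[uv[0],uv[1],1]); return d/np.linalg.norm(d)
    def plane(s,uv,z): d=s.ray(uv); return s.C+d*(z-s.C[2])/d[2]
    def px(s,X): p=s.P@np.append(X,1); return p[:2]/p[2]
S,T=Cam("scene"),Cam("top")
def tri(us,ut):
    X=cv2.triangulatePoints(S.P,T.P,np.array(us,float).reshape(2,1),np.array(ut,float).reshape(2,1))[:,0]; X=X[:3]/X[3]
    return X, max(np.linalg.norm(S.px(X)-us),np.linalg.norm(T.px(X)-ut))
def mask(im,col):
    h,s,v=[x.astype(int) for x in cv2.split(cv2.cvtColor(im,cv2.COLOR_BGR2HSV))]
    hue={'red':(h<7)|(h>174),'green':(h>45)&(h<80),'yellow':(h>22)&(h<33)}[col]
    return (hue&(s>150)&(v>60)).astype(np.uint8)
def blob(im,col,near,r=30):
    n,l,st,c=cv2.connectedComponentsWithStats(mask(im,col))
    k=[i for i in range(1,n) if st[i,4]>8 and np.linalg.norm(c[i]-near)<r]
    i=max(k,key=lambda i:st[i,4]); return c[i],st[i],(l==i)
E
python3 - <<'E'
from h import *
s=cv2.imread("pics/scene0.png");t=cv2.imread("pics/top0.png")
up=lambda im,x,y,w,h:cv2.resize(im[y:y+h,x:x+w],(400,300),interpolation=cv2.INTER_NEAREST)
cv2.imwrite("pics/crop0.png",np.vstack([np.hstack([up(s,296,130,80,60),up(s,228,222,80,60)]),np.hstack([up(t,108,182,80,60),up(t,222,112,80,60)])]))
# tray corners: yellow/red border -> minAreaRect of dark plate+border
for im,C,roi in((s,S,(80,170,170,145)),(t,T,(275,110,155,170))):
    x,y,w,h=roi; g=im[y:y+h,x:x+w]; hsv=cv2.cvtColor(g,cv2.COLOR_BGR2HSV)
    m=((g.max(2)<60)|(hsv[...,1]>150)).astype(np.uint8)
    cs=max(cv2.findContours(m,cv2.RETR_EXTERNAL,cv2.CHAIN_APPROX_NONE)[0],key=cv2.contourArea)
    hull=cv2.convexHull(cs); q=cv2.approxPolyDP(hull,6,True)[:,0]+[x,y]
    print(C.n,[ (p.tolist(),C.plane(p,.006)[:2].round(3).tolist()) for p in q])
E
```

```text
scene [([140, 181], [0.252, -0.304]), ([237, 257], [0.588, -0.057]), ([189, 308], [0.704, -0.215]), ([92, 221], [0.369, -0.459])]
top [([332, 120], [0.7, -0.214]), ([423, 232], [0.372, -0.46]), ([371, 274], [0.256, -0.31]), ([281, 158], [0.582, -0.063])]
```

View pics/crop0.png

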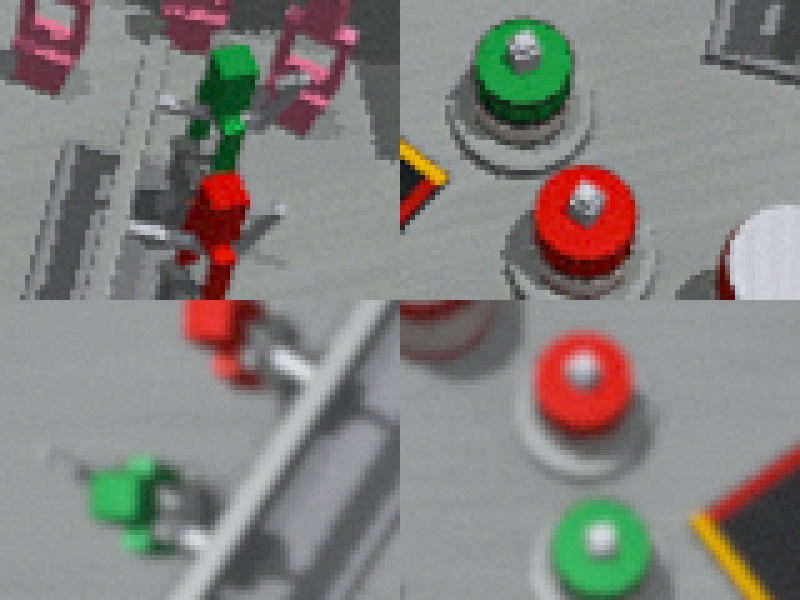

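Crop (5x): the green and red handles hang on their silver hooks, with the pink ones standing behind. The mills are upright, with spindle tips at scene (252.8,230.4) green and (265.6,261) red, top (262.4,159.4) green and (258.6,125) red. I still need the spindle yaws, so I'm zooming in.

```bash
python3 - <<'E'
from h import *
s=cv2.imread("pics/scene0.png");t=cv2.imread("pics/top0.png")
P={'g':((252.8-.4,230-.4),(262.4-.4,159.4-.4)),'r':((265.6-.4,260.6-.4),(258.6-.4,125-.4))}
rows=[]
for k,(a,b) in P.items():
    X,e=tri(a,b); print(k,X.round(4),round(e,2))
    rows.append(np.hstack([cv2.resize(im[int(p[1])-7:int(p[1])+9,int(p[0])-10:int(p[0])+11],(400,300),interpolation=cv2.INTER_CUBIC) for im,p in((s,a),(t,b))]))
cv2.imwrite("pics/spin.png",np.vstack(rows))
for k,c,us,ut in(('gH','green',(342,150),(135,222)),('rH','red',(340,177),(152,187)),('yH','yellow',(333,208),(173,155))):
    for im,C,n in((s,S,us),(t,T,ut)):
        cc,st,m=blob(im,c,np.array(n)); print(k,C.n,cc.round(1),st)
# grip top centres by eye: crop/5
for k,a,b in(('g',(296+237/5,130+55/5),(108+118/5-.5,182+(495-300)/5-.5)),('r',(296+225/5,130+187/5),None)):
    print(k,tri(a,b) if b else '')
E
```

```text
g [ 0.5564 -0.0061  0.0903] 0.47
r [0.6538 0.005  0.09  ] 0.37
gH scene [341.8 149.2] [336 139  12  25 143]
gH top [133.  221.2] [127 216  15  15 114]
rH scene [339.2 175.5] [333 165  13  28 192]
rH top [152.  186.7] [145 180  15  19 145]
yH scene [332.8 204.7] [326 193  14  29 221]
yH top [173.7 153.9] [168 146  12  21 151]
g (array([0.37772796, 0.31001254, 0.17707559]), np.float64(1.3526841840147081))
r
```

View pics/spin.png

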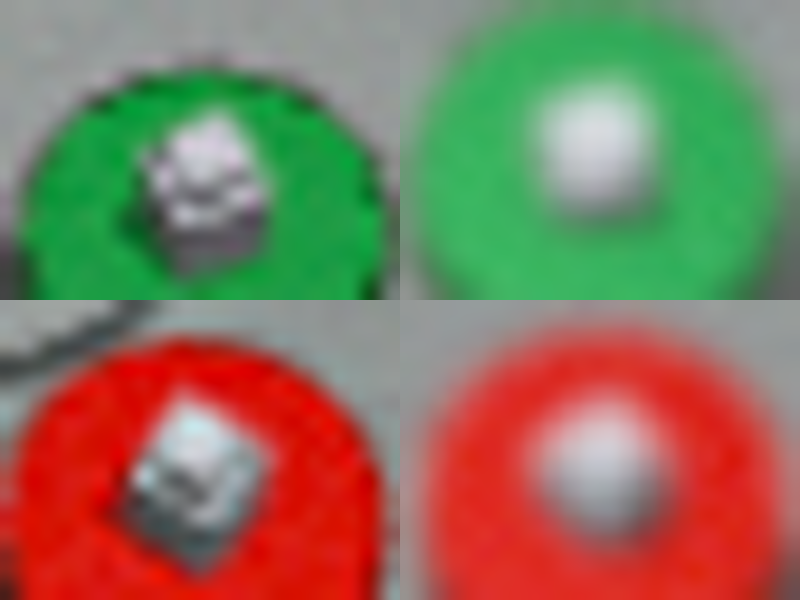

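Spindles (left scene, right top): green's edges are turned slightly and red's about 40° in the image. Now I'll compute the yaws and zoom on the handle grips.

```bash
python3 - <<'E'
from h import *
s=cv2.imread("pics/scene0.png");t=cv2.imread("pics/top0.png")
def ang(o,p,q,z,oy):
    f=lambda c:S.plane((o[0]+c[0]/19.05-.5,o[1]+(c[1]-oy)/18.75-.5),z)
    a,b=f(p),f(q); d=b-a; return np.degrees(np.arctan2(d[1],d[0]))%90, np.linalg.norm(d)
og=(242,222);orr=(255,253)
for p,q in(((145,155),(215,110)),((190,275),(270,240)),((215,110),(270,180))):print('g',ang(og,p,q,.084,0))
for p,q in(((185,385),(275,460)),((130,480),(200,570)),((130,470),(185,385)),((200,570),(265,500))):print('r',ang(orr,p,q,.084,300))
print(robot.observe()['time'])
cr=lambda im,x,y:cv2.resize(im[y:y+24,x:x+32],(400,300),interpolation=cv2.INTER_CUBIC)
cv2.imwrite("pics/grip.png",np.vstack([np.hstack([cr(s,325,135),cr(t,118,210)]),np.hstack([cr(s,325,162),cr(t,137,176)])]))
E
```

```text
g (np.float64(23.15544702737563), np.float64(0.012823004062083188))
g (np.float64(13.114336674871936), np.float64(0.013026817877859604))
g (np.float64(20.31314085622578), np.float64(0.014281943119448918))
r (np.float64(33.12567463512322), np.float64(0.016926137871352706))
r (np.float64(20.99759985163323), np.float64(0.016658974790785406))
r (np.float64(45.35635121160175), np.float64(0.01539112130935864))
r (np.float64(35.45121854332476), np.float64(0.014146290313354773))
0.1
```

View pics/grip.png

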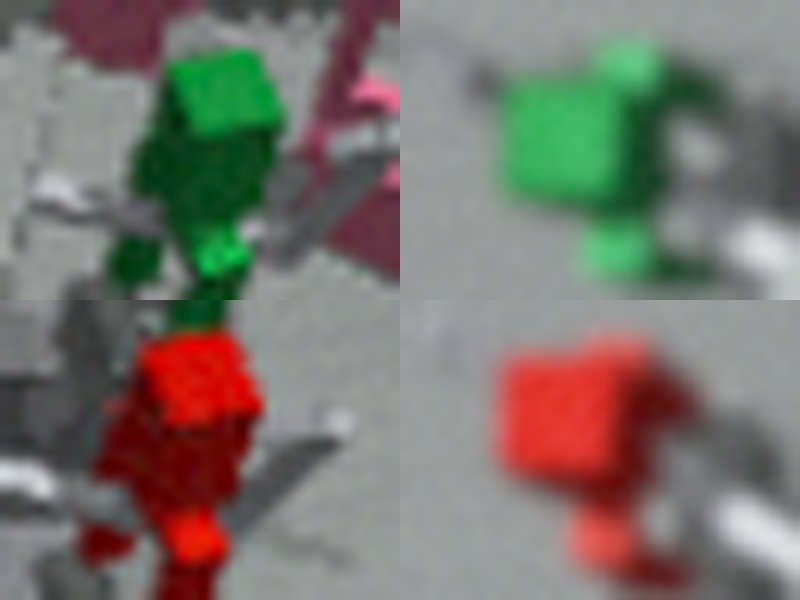

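```bash
python3 - <<'E'
from h import *
def ctr(Sx,Tx): return tri(Sx,Tx)
print(ctr((342.5,141.9),(130.3,220.5)),ctr((340.7,167.7),(149.1,184.5)))
def A(C,o,p,q,z):
    f=lambda c:C.plane((o[0]+c[0]/12.5-.5,o[1]+c[1]/12.5-.5),z); d=f(q)-f(p); return (np.degrees(np.arctan2(d[1],d[0]))).round(1),np.linalg.norm(d).round(4)
print('g grip S',[A(S,(325,135),p,q,.175) for p,q in(((165,62),(260,52)),((260,52),(282,125)),((200,138),(282,125)),((165,62),(200,138)))])
print('r grip S',[A(S,(325,162),p,q,.175) for p,q in(((140,45),(228,33)),((228,33),(262,105)),((178,122),(262,105)),((140,45),(178,122)))])
print('g grip T',[A(T,(118,210),p,q,.175) for p,q in(((512,78),(622,85)),((505,190),(615,200)),((512,78),(505,190)),((622,85),(615,200)))])
print('g bar T',A(T,(118,210),(230,65),(220,252),.135)); print('r bar T',A(T,(137,176),(215,45),(200,240),.135))
# rack rail top ~.132 from both views
t=cv2.imread("pics/top0.png");
print('rail T',[T.plane(p,.13).round(3) for p in((203,154),(145,246))])
# hook tips: scene
print('tips S z.173',S.plane((325+385/12.5-.5,135+130/12.5-.5),.173).round(3),S.plane((325+340/12.5-.5,162+122/12.5-.5),.173).round(3))
print('tip g T',T.plane((118+ 75/12.5-.5,210+75/12.5-.5),.173).round(3))
E
```

```text
(array([0.37743003, 0.31063409, 0.17335318]), np.float64(0.2989694257303787)) (array([0.46665934, 0.27099118, 0.17375495]), np.float64(0.41964708077926555))
g grip S [(np.float64(84.4), np.float64(0.0231)), (np.float64(-8.0), np.float64(0.0227)), (np.float64(88.0), np.float64(0.0201)), (np.float64(-0.7), np.float64(0.0241))]
r grip S [(np.float64(86.2), np.float64(0.0206)), (np.float64(0.3), np.float64(0.021)), (np.float64(90.4), np.float64(0.02)), (np.float64(1.7), np.float64(0.0225))]
g grip T [(np.float64(-93.0), np.float64(0.0214)), (np.float64(-94.5), np.float64(0.0214)), (np.float64(179.9), np.float64(0.0217)), (np.float64(179.7), np.float64(0.0222))]
g bar T (np.float64(-179.0), np.float64(0.0376))
r bar T (np.float64(179.3), np.float64(0.0406))
rail T [array([0.557, 0.147, 0.13 ]), array([0.319, 0.282, 0.13 ])]
tips S z.173 [0.397 0.344 0.173] [0.485 0.298 0.173]
tip g T [0.389 0.327 0.173]
```

Measured so far:
- Grip tops are at z ≈ 0.174, 98 mm apart, and spindle tips at z = 0.090. All of these fit the text.
- Rack yaw is about 61° and handle yaw about 88°, so the handles are turned on their hooks.

Now I'll recheck and move the green mill first.

```bash
cat >> h.py <<'E'
from scipy.spatial.transform import Rotation as Ro
dn=lambda y:[180,0,y]
def lids(save=None):
    t=robot.grab_frame("top"); s=robot.grab_frame("scene")
    if save: cv2.imwrite(f"pics/{save}_t.png",t); cv2.imwrite(f"pics/{save}_s.png",s)
    return s,t
def yawpick(pts,yaws):
    best=None
    for y in yaws:
        js=[robot.ik(p,dn(y)) for p in pts]
        if any(j is None for j in js): continue
        c=max(abs(j[5]) for j in js)
        if best is None or c<best[0]: best=(c,y)
    return best
A=np.array([.550,-.207]);B=np.array([.405,-.313])
def P(xy,z): return [float(xy[0]),float(xy[1]),float(z)]
def st(m=""):
    o=robot.observe(); print(m,'t',round(o['time'],1),o['tool_pos'].round(4),o['tcp_rot'].round(1),'w',round(o['gripper_width'],4),'F',o['ft_force'].round(1),'gf',round(o['gripper_force'],1))
def carry(src,yaw,dst,yaw2):
    robot.set_gripper(.045); robot.move_pose(P(src,.30),dn(yaw)); robot.line_to(P(src,.18),vel=.2)
    g=robot.line_to(P(src,.070+robot.tip_reach),vel=.08,guard=12); st(f"down {g}")
    robot.set_gripper(0.0); st("grip"); h=robot.observe()['tool_pos'][2]
    robot.line_to(P(src,.30),vel=.15); st("lift"); robot.pause(.1)
    if robot.observe()['gripper_width']<.010: print("MISSED"); return
    robot.move_pose(P(dst,.30),dn(yaw2)); robot.line_to(P(dst,h+.03),vel=.15)
    g=robot.line_to(P(dst,h+.003),vel=.04,guard=6); st(f"placed {g}")
    robot.set_gripper(.045); robot.line_to(P(dst,h+.05),vel=.15)
    robot.move_pose(P(dst,h+.05),dn(yaw2+(90 if yaw2<0 else -90))); z=h+.006; robot.line_to(P(dst,z),vel=.1,guard=12)
    robot.set_gripper(0.0); st("centred"); robot.set_gripper(.045); robot.line_to(P(dst,.28),vel=.2)
E
python3 - <<'E'
from h import *
s,t=lids()
for c,n in(('green',(262,163)),('red',(258,130))): print(c,blob(t,c,np.array(n),25)[0])
t0=cv2.imread("pics/top0.png")
for c,n in(('green',(262,163)),('red',(258,130))): print(c,blob(t0,c,np.array(n),25)[0])
G=[.5564,-.0061];R=[.6538,.005]
print(robot.tip_reach)
for y in range(-180,180,15):
    print(y,[None if (j:=robot.ik(P(p,z),dn(y))) is None else round(j[5]) for p,z in((G,.143),(R,.143),(R,.3),(A,.143),(B,.143))])
def hp(X,yaw,th,tcp=.215-.081,up=0): # handle-middle-of-opening X, tool at dist along handle z
    Rh=Ro.from_euler('zy',[yaw,-th],degrees=True)
    pos=np.array(X)+[0,0,up]+Rh.apply([0,0,.112]); return pos,(Rh*Ro.from_euler('x',180,degrees=True)).as_euler('xyz',degrees=True),Rh.apply([1,0,0])
for n,X in(('g',(.3774,.3106,.103)),('r',(.4667,.271,.103))):
  for y in(61,-119):
    for th in(0,40):
        Rh=Ro.from_euler('zy',[61,-th],degrees=True); tool=Rh*Ro.from_euler('xz',[180,0 if y>0 else 180],degrees=True)
        for d in(0,.08):
            pos=np.array(X)+[0,0,.022]+Rh.apply([d,0,.112]); j=robot.ik(pos.tolist(),tool.as_euler('xyz',degrees=True).tolist()); print(n,y,th,d,None if j is None else np.round(j))
E
```

```text
green [261.95767196 162.40740741]
red [258.50607287 129.01214575]
green [261.94086022 162.33870968]
red [258.43145161 129.09274194]
0.0726
-180 [-14, -11, -11, -33, -52]
-165 [-29, -26, -26, -48, -67]
-150 [-44, -41, -41, -63, -82]
-135 [-59, -56, -56, -78, -97]
-120 [-74, -71, -71, -93, -112]
-105 [-89, -86, -86, -108, -127]
-90 [-104, -101, -101, -123, -142]
-75 [-119, -116, -116, -138, -157]
-60 [-134, -131, -131, -153, -172]
-45 [-149, -146, -146, -168, 173]
-30 [-164, -161, -161, 177, 158]
-15 [-179, -176, -176, 162, 143]
0 [166, 169, 169, 147, 128]
15 [151, 154, 154, 132, 113]
30 [136, 139, 139, 117, 98]
45 [121, 124, 124, 102, 83]
60 [106, 109, 109, 87, 68]
75 [91, 94, 94, 72, 53]
90 [76, 79, 79, 57, 38]
105 [61, 64, 64, 42, 23]
120 [46, 49, 49, 27, 8]
135 [31, 34, 34, 12, -7]
150 [16, 19, 19, -3, -22]
165 [1, 4, 4, -18, -37]
g 61 0 0 [ 24. -14. -20.  83.   0. 143.]
g 61 0 0.08 [ 29.  -0.  -8.  82.   0. 148.]
g 61 40 0 None
g 61 40 0.08 [ 46. -40. -47.  53. -28. 157.]
g -119 0 0 [ 24. -14. -20.  83.   0. -37.]
g -119 0 0.08 [ 29.  -0.  -8.  82.   0. -32.]
g -119 40 0 None
g -119 40 0.08 [ 46. -40. -47.  53. -28. -23.]
r 61 0 0 [ 16.  -5. -12.  83.   0. 135.]
r 61 0 0.08 [ 22.   7.   0.  83.   0. 141.]
r 61 40 0 None
r 61 40 0.08 [ 34. -39. -47.  47. -21. 146.]
r -119 0 0 [ 16.  -5. -12.  83.   0. -45.]
r -119 0 0.08 [ 22.   7.   0.  83.   0. -39.]
r -119 40 0 None
r -119 40 0.08 [ 34. -39. -47.  47. -21. -34.]
```

```bash
cat >> h.py <<'E'
# handle frame: origin mid-opening (56 mm above foot); tool grips at height hg above it, leaned by al toward handle +x
def tool(X,yaw,th,al,hg=.059,flip=False):
    Rh=Ro.from_euler('ZY',[yaw,-th],degrees=True); Rt=Rh*Ro.from_euler('Y',al,degrees=True)
    pos=np.array(X)+Rh.apply([0,0,hg])+Rt.apply([0,0,.054])
    R=Rt*Ro.from_euler('X',180,degrees=True)*Ro.from_euler('Z',180*flip,degrees=True)
    return pos.tolist(),R.as_euler('xyz',degrees=True).tolist()
E
python3 - <<'E'
from h import *
HG=np.array([.3774,.3106,.103]);HR=np.array([.4667,.271,.103]);RY=61
ok=lambda a:(j:=robot.ik(*a)) is not None
for n,X in(('g',HG),('r',HR)):
  for th in(36,40):
    for al in(0,10,15,20,25,30):
      for fl in(False,True):
        Rh=Ro.from_euler('ZY',[RY,-th],degrees=True)
        L=[ok(tool(X,88,0,al,flip=fl)),ok(tool(X+[0,0,.022],88,0,al,flip=fl)),ok(tool(X+[0,0,.022],RY,0,al,flip=fl))]+[ok(tool(X+[0,0,.022]+Rh.apply([d,0,0]),RY,th,al,flip=fl)) for d in(0,.04,.08,.1)]
        if fl: print(n,th,al,[int(x) for x in L])
for n,D in(('A',A),('B',B)):
  for al in(15,20,25):
    print(n,al,[(y,fl,round(robot.ik(*tool(P(D,z),y,0,al,flip=fl))[5])) for y in range(-180,180,30) for fl in(0,1) for z in(.128,) if ok(tool(P(D,.128),y,0,al,flip=fl)) and ok(tool(P(D,.23),y,0,al,flip=fl))])
E
```

```text
g 36 0 [1, 1, 1, 0, 0, 0, 0]
g 36 10 [1, 1, 1, 0, 1, 1, 1]
g 36 15 [1, 1, 1, 1, 1, 1, 1]
g 36 20 [1, 1, 1, 1, 1, 1, 1]
g 36 25 [1, 1, 1, 1, 1, 1, 1]
g 36 30 [1, 1, 1, 1, 1, 1, 1]
g 40 0 [1, 1, 1, 0, 0, 0, 0]
g 40 10 [1, 1, 1, 0, 0, 1, 1]
g 40 15 [1, 1, 1, 0, 1, 1, 1]
g 40 20 [1, 1, 1, 1, 1, 1, 1]
g 40 25 [1, 1, 1, 1, 1, 1, 1]
g 40 30 [1, 1, 1, 1, 1, 1, 1]
r 36 0 [1, 1, 1, 1, 1, 1, 1]
r 36 10 [1, 1, 1, 1, 1, 1, 1]
r 36 15 [1, 1, 1, 1, 1, 1, 1]
r 36 20 [1, 1, 1, 1, 1, 1, 1]
r 36 25 [1, 1, 1, 1, 1, 1, 1]
r 36 30 [1, 1, 1, 1, 1, 1, 1]
r 40 0 [1, 1, 1, 1, 1, 1, 1]
r 40 10 [1, 1, 1, 1, 1, 1, 1]
r 40 15 [1, 1, 1, 1, 1, 1, 1]
r 40 20 [1, 1, 1, 1, 1, 1, 1]
r 40 25 [1, 1, 1, 1, 1, 1, 1]
r 40 30 [1, 1, 1, 1, 1, 1, 1]
A 15 [(-180, 0, -37), (-180, 1, 143), (-150, 0, -70), (-150, 1, 110), (-120, 0, -101), (-120, 1, 79), (-90, 0, -130), (-90, 1, 50), (-60, 0, -157), (-60, 1, 23), (-30, 0, 177), (-30, 1, -3), (0, 0, 151), (0, 1, -29), (30, 0, 124), (30, 1, -56), (60, 0, 94), (60, 1, -86), (90, 0, 62), (90, 1, -118), (120, 0, 29), (120, 1, -151), (150, 0, -4), (150, 1, 176)]
A 20 [(-180, 0, -38), (-1
[... 1040 characters left out ...]
61), (-180, 1, 119), (-150, 0, -94), (-150, 1, 86), (-120, 0, -124), (-120, 1, 56), (-90, 0, -150), (-90, 1, 30), (-60, 0, -174), (-60, 1, 6), (-30, 0, 162), (-30, 1, -18), (0, 0, 137), (0, 1, -43), (30, 0, 109), (30, 1, -71), (60, 0, 78), (60, 1, -102), (90, 0, 44), (90, 1, -136), (120, 0, 9), (120, 1, -171), (150, 0, -26), (150, 1, 154)]
B 25 [(-180, 0, -63), (-180, 1, 117), (-150, 0, -98), (-150, 1, 82), (-120, 0, -127), (-120, 1, 53), (-90, 0, -152), (-90, 1, 28), (-60, 0, -174), (-60, 1, 6), (-30, 0, 164), (-30, 1, -16), (0, 0, 140), (0, 1, -40), (30, 0, 112), (30, 1, -68), (60, 0, 80), (60, 1, -100), (90, 0, 45), (90, 1, -135), (120, 0, 9), (120, 1, -171), (150, 0, -27), (150, 1, 153)]
```

```bash
python3 - <<'E'
from h import *
carry([.5564,-.0061],109,B,120)
s,t=lids("g1")
for c,n in(('green',T.px([*B,.07])),('red',(258,130))): print(c,n,blob(t,c,np.array(n),30)[0])
x0=t.copy()
cv2.imwrite("pics/g1.png",np.hstack([cv2.resize(s[150:330,80:320],(400,300)),cv2.resize(t[90:285,180:440],(400,300))]))
E
```

```text
down False t 4.4 [ 0.5563 -0.0061  0.1424] [-180.   -0.  109.] w 0.0449 F [0.2 0.1 0.5] gf 0.0
grip t 4.8 [ 0.5567 -0.0063  0.1434] [180.   0. 109.] w 0.0125 F [-1.9 -0.2  5.3] gf 58.9
lift t 6.0 [ 0.556  -0.006   0.2986] [-1.799e+02 -1.000e-01  1.090e+02] w 0.012 F [ 0.2  0.1 -7.8] gf 58.6
placed True t 8.9 [ 0.4048 -0.3128  0.1494] [-180.   -0.  120.] w 0.0124 F [-0.   0.9  4.9] gf 60.0
centred t 12.2 [ 0.4051 -0.3131  0.15  ] [180.   0.  30.] w 0.012 F [-1.6  1.4  6.2] gf 60.0Traceback (most recent call last):
  File "<stdin>", line 4, in <module>
  File "h.py", line 23, in blob
    i=max(k,key=lambda i:st[i,4]); return c[i],st[i],(l==i)
ValueError: max() iterable argument is empty
```

The green mill is on the tray and was gripped squarely both ways; the gripper hid it from the top view. Now red.

```bash
python3 - <<'E'
from h import *
s,t=lids(); print(blob(t,'red',np.array((258.5,129)),25)[0])
E
python3 - <<'E'
from h import *
t=cv2.imread("pics/g1_t.png"); c=blob(t,'red',np.array((258.5,129)),25)[0]; print(c)
if np.hypot(*(c-[258.45,129.05]))<1.2:
    carry([.6538,.005],125,A,120)
    robot.move_pose([.40,.15,.36],dn(-119))
    s,t=lids("g2"); st()
    for k,n in(('green',T.px([*B,.07])),('red',T.px([*A,.07]))): print(k,n,blob(t,k,np.array(n),30)[0])
    cv2.imwrite("pics/g2.png",np.hstack([cv2.resize(s[150:330,80:320],(400,300)),cv2.resize(t[90:285,180:440],(400,300))]))
E
```

```text
[258.46058091 129.19917012]
[258.44214876 129.18181818]
down False t 16.7 [0.6536 0.0051 0.1423] [-180.   -0.  125.] w 0.0451 F [-0.8 -0.  -0.9] gf 0.0
grip t 17.1 [0.654  0.0049 0.1433] [180.   0. 125.] w 0.0121 F [-2.7  0.1  5.3] gf 58.8
lift t 18.3 [0.6534 0.0051 0.2985] [-1.799e+02 -1.000e-01  1.250e+02] w 0.0124 F [-1.   0.3 -7.9] gf 58.6
placed True t 20.9 [ 0.5495 -0.2068  0.1493] [-1.799e+02 -1.000e-01  1.200e+02] w 0.0121 F [-1.4  0.5  5.1] gf 60.0
centred t 24.2 [ 0.5503 -0.2069  0.15  ] [180.  -0.  30.] w 0.0121 F [0.  3.8 4.7] gf 59.7
 t 28.1 [0.4001 0.1498 0.3599] [ 180.   -0. -119.] w 0.0451 F [ 1.5  0.5 -0.1] gf 0.0
green [376.19511184 217.03386621] [375.92248062 217.07364341]
red [334.91276755 163.78570394] [342.65202703 175.69932432]
```

View pics/g2.png

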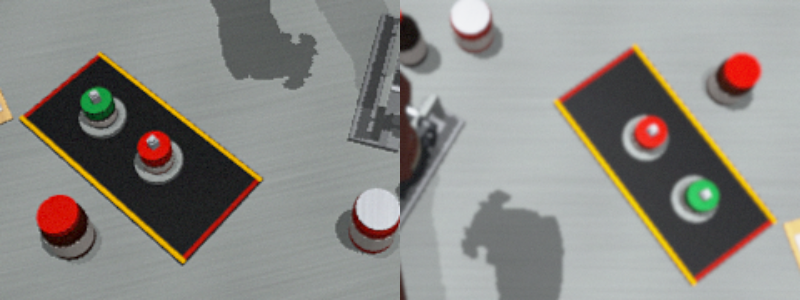

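The red mill was knocked about 4 cm: it is at top (342.7,175.7), predicted (334.9,163.8). It is still upright on the tray, so I'll re-square it before its fit. Now I'll unhook the green handle.

```bash
cat >> h.py <<'E'
def L(a,vel=.1,guard=None): return robot.line_to(a[0],vel=vel,rotation=a[1],guard=guard)
def unhook(X,al,RY=61.,HY=88.,th=40):
    X=np.array(X); u=np.array([0,0,.022])
    robot.set_gripper(.05)
    pos,rot=tool(X,HY,0,al,flip=True); back=np.array(pos)-Ro.from_euler('xyz',rot,degrees=True).apply([0,0,.1])
    robot.move_pose(back.tolist(),rot); g=robot.line_to(pos,vel=.1,guard=8); st(f"at {g}")
    if g: return
    robot.set_gripper(0.); st("grip")
    L(tool(X+u,HY,0,al,flip=True),.05); st("up")
    for f in(.5,1): L(tool(X+u,HY+(RY-HY)*f,0,al,flip=True),.05)
    st("yaw")
    for k in range(1,5): L(tool(X+u,RY,th*k/4,al,flip=True),.06)
    st("tilt")
    d=Ro.from_euler('ZY',[RY,-th],degrees=True).apply([1,0,0])
    L(tool(X+u+.095*d,RY,th,al,flip=True),.08); st("out")
E
python3 - <<'E'
from h import *
unhook([.3774,.3106,.103],20)
s,t=lids("uh"); cv2.imwrite("pics/uh.png",np.hstack([cv2.resize(s[80:260,240:480],(400,300)),cv2.resize(t[120:285,60:280],(400,300))]))
E
```

```text
at False t 30.2 [0.3784 0.3292 0.2135] [-179.9  -20.   -92. ] w 0.0498 F [-0.6  0.6  0.3] gf 0.0
grip t 30.6 [0.3782 0.3293 0.2133] [-180.  -20.  -92.] w 0.0231 F [-0.6  0.4  5.2] gf 58.7
up t 31.2 [0.3781 0.3291 0.2348] [-180.  -20.  -92.] w 0.0236 F [ 0.6 -0.6 -0.3] gf 58.6
yaw t 32.0 [0.3863 0.3267 0.2346] [ 180.   -20.  -118.7] w 0.0231 F [-0.1  0.5 -1.1] gf 58.6
tilt t 33.9 [0.3504 0.2613 0.2214] [-180.    19.9 -119. ] w 0.0232 F [ 1.4 -0.4 -0.3] gf 58.7
out t 35.2 [0.3852 0.3247 0.2816] [ 180.   20. -119.] w 0.0233 F [ 0.7 -0.8 -0.9] gf 58.7
```

View pics/uh.png

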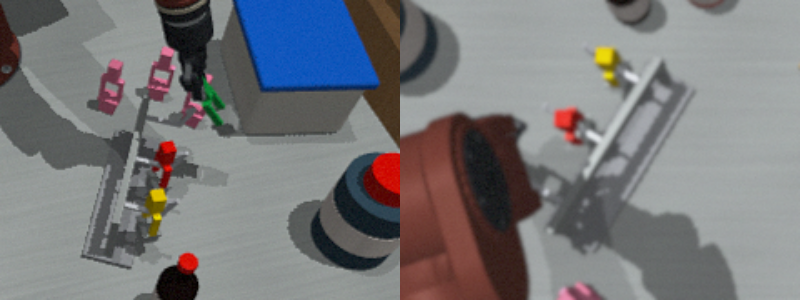

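The green handle is off its hook and held (left view, about (210,105)). Red and yellow are undisturbed. Moving above the green mill to check alignment.

```bash
python3 - <<'E'
from h import *
o=robot.observe()
robot.line_to((o['tool_pos']+[0,0,.06]).tolist(),vel=.15)
b=[.4051,-.3131]; fy=-60
a=tool(P([.45,.05],.28),0,0,20,flip=True)
for q in(a,tool(P(b,.26),fy,0,20,flip=True)): robot.move_pose(*q)
L(tool(P(b,.165),fy,0,20,flip=True),.15); st()
s,t=lids("pf")
c=S.px([*b,.11]).astype(int); cv2.imwrite("pics/pf.png",cv2.resize(s[c[1]-36:c[1]+36,c[0]-48:c[0]+48],(800,600),interpolation=cv2.INTER_CUBIC))
print(c, S.px([*b,.109]),S.px([*b,.096]),S.px([*b,.072]))
E
```

```text
t 39.2 [ 0.4147 -0.3289  0.2758] [180.  -19.9 120. ] w 0.0233 F [ 0.3  0.1 -1.6] gf 58.7
[133 202] [133.94066616 202.95417181] [134.96195832 205.41740464] [136.79973152 209.84989069]
```

View pics/pf.png

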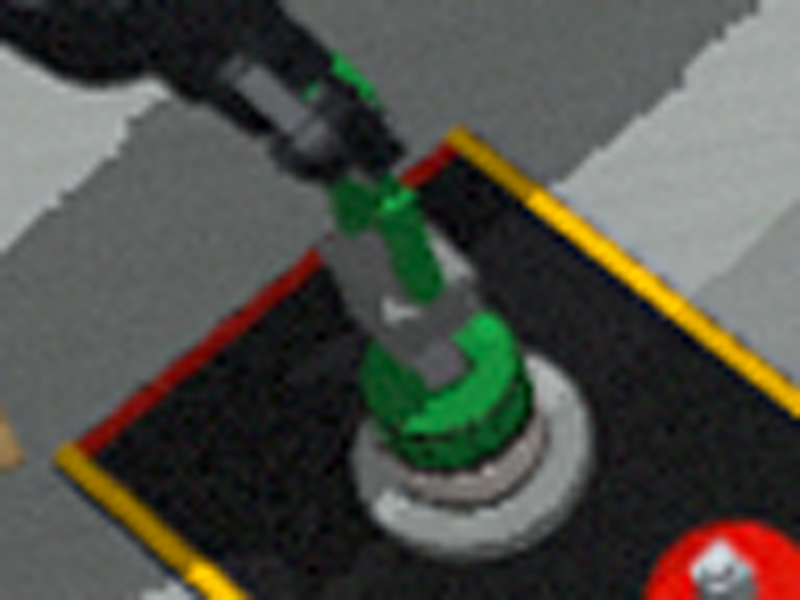

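The handle hangs upright over the green mill, with the hub just above the spindle at about (440,360). Descending under guard.

```bash
cat >> h.py <<'E'
def push(b,fy,al,z1=.126,guard=10):
    g=L(tool(P(b,z1),fy,0,al,flip=True),.03,guard); o=robot.observe()
    Rt=Ro.from_euler('ZY',[fy,al],degrees=True); mid=o['tool_pos']-Rt.apply([0,0,.054])-[0,0,.059]
    print('stop',g,'mid',mid.round(4)); st(); return g,mid
E
python3 - <<'E'
from h import *
push([.4051,-.3131],-60,20)
E
```

```text
stop True mid [ 0.4047 -0.3132  0.1287]
 t 40.4 [ 0.414  -0.3292  0.2384] [-179.9  -20.   120. ] w 0.0232 F [-0.6 -1.8  4.5] gf 59.8
```

It stopped at 0.1287 against 0.128 for fully home. I'll press a bit more firmly, release, and back off along the tool axis.

```bash
cat >> h.py <<'E'
def letgo(al):
    robot.set_gripper(.045); o=robot.observe(); R=Ro.from_euler('xyz',o['tcp_rot'],degrees=True)
    robot.line_to((o['tool_pos']-R.apply([0,0,.1])).tolist(),vel=.12); st("off")
E
python3 - <<'E'
from h import *
push([.4051,-.3131],-60,20,.120,22)
letgo(20)
robot.move_pose([.40,.15,.36],dn(-119))
s,t=lids("g3")
z=lambda im,c,w,h:cv2.resize(im[c[1]-h//2:c[1]+h//2,c[0]-w//2:c[0]+w//2],(400,600),interpolation=cv2.INTER_CUBIC)
cv2.imwrite("pics/g3.png",np.hstack([z(s,(150,215),80,120),z(t,(360,200),80,120)]))
rc=blob(t,'red',np.array((342.6,175.7)),15)[0]; print(rc,robot.observe()['time'])
E
```

```text
stop True mid [ 0.4051 -0.3131  0.1286]
 t 40.6 [ 0.4144 -0.3291  0.2383] [180.  -19.9 120. ] w 0.0232 F [ 0.5 -0.6  6.3] gf 60.1
off t 41.9 [ 0.4311 -0.3585  0.3307] [-180.  -20.  120.] w 0.0451 F [ 0.9 -0.4 -1.1] gf 0.0
[342.68367347 175.71088435] 43.8
```

View pics/g3.png

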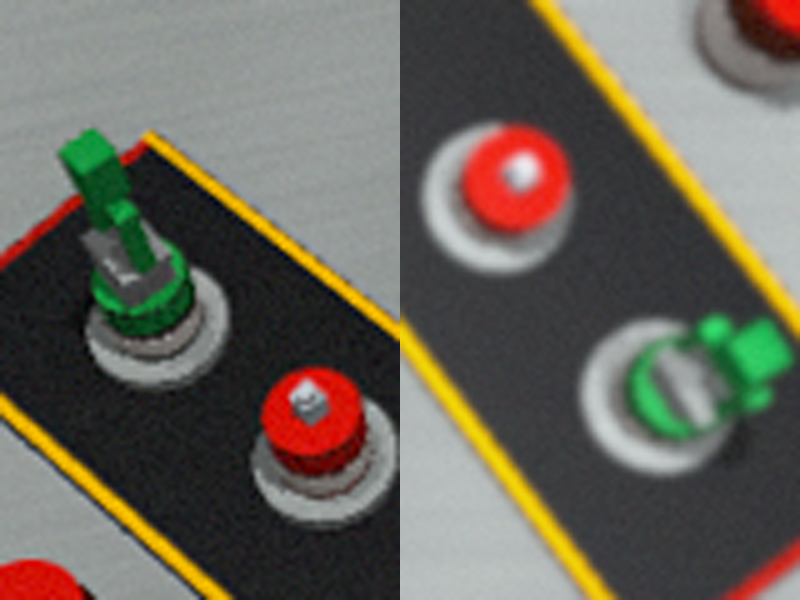

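Green is seated and upright in both views. Next I'll press the grip top with closed fingertips to confirm it is home (it should be at z = 0.200), then locate the red spindle at scene (171.5,233.5), top (343.9,173.5).

```bash
python3 - <<'E'
from h import *
s=cv2.imread("pics/g3_s.png")
print('grip',tri((127.5,183.9),(392.1,208.5))); print('red',tri((171.5,233.5),(343.9,173.5)))
robot.set_gripper(0.); b=[.4051,-.3131]
robot.move_pose(P(b,.34),dn(120)); robot.line_to(P(b,.290),vel=.15)
g=robot.line_to(P(b,.262),vel=.02,guard=20); z=robot.observe()['tool_pos'][2]; print(g,'tip z',z-robot.tip_reach); st()
robot.line_to(P(b,.36),vel=.15)
cv2.imwrite("pics/rs.png",cv2.resize(s[222:250,155:189],(680,560),interpolation=cv2.INTER_CUBIC))
E
```

```text
grip (array([ 0.40903574, -0.31034079,  0.20697579]), np.float64(0.8404681276969763))
red (array([ 0.51788085, -0.22497177,  0.09289212]), np.float64(0.38522941717102704))
True tip z 0.2001043838399903
 t 47.4 [ 0.4053 -0.3134  0.2727] [1.8e+02 1.0e-01 1.2e+02] w -0.0002 F [-0.6 -0.8  6.1] gf 2.7
```

View pics/rs.png

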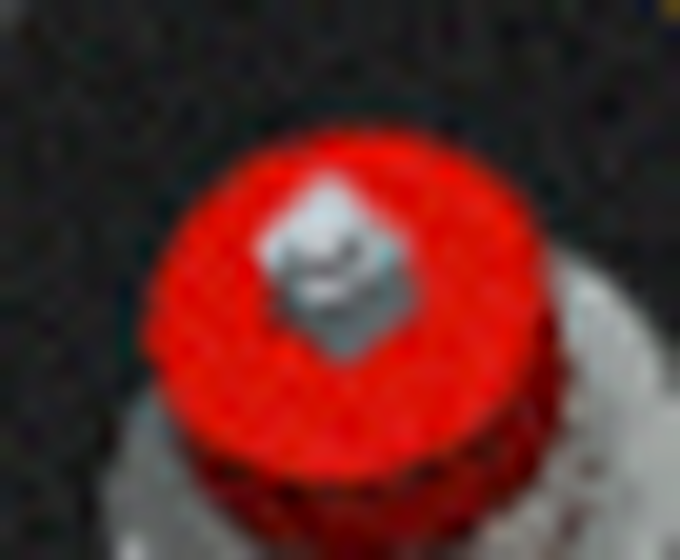

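```bash
python3 - <<'E'
from h import *
f=lambda c:S.plane((155+c[0]/20-.5,222+c[1]/20-.5),.090)
A_=[]
for p,q in(((255,250),(325,175)),((325,175),(415,255)),((275,315),(340,362)),((345,362),(425,300))):
    d=f(q)-f(p); A_.append(np.degrees(np.arctan2(d[1],d[0]))%90); print(A_[-1],np.linalg.norm(d))
y=np.degrees(np.angle(np.mean(np.exp(4j*np.radians(A_)))))/4%90; print('yaw',y)
s,t=lids(); print(blob(t,'red',np.array((342.6,175.7)),15)[0])
c=[.5179,-.2250]; y2=y+90 if y<60 else y
robot.set_gripper(.045); robot.move_pose(P(c,.28),dn(y2)); robot.line_to(P(c,.18),vel=.15)
print(robot.line_to(P(c,.150),vel=.06,guard=10)); robot.set_gripper(0.); st('g1'); robot.set_gripper(.045)
robot.line_to(P(c,.19),vel=.15); robot.move_pose(P(c,.19),dn(y2-90)); print(robot.line_to(P(c,.150),vel=.06,guard=10))
robot.set_gripper(0.); st('g2'); robot.set_gripper(.045); robot.line_to(P(c,.19),vel=.15)
robot.move_pose(P(c,.19),dn(y2)); robot.line_to(P(c,.150),vel=.06,guard=10); robot.set_gripper(0.); st('g3'); robot.set_gripper(.045); robot.line_to(P(c,.34),vel=.2)
robot.move_pose([.40,.15,.36],dn(-119)); s,t=lids("r4"); print(blob(t,'red',np.array((342.6,175.7)),15)[0],y2)
E
```

```text
40.95332233081635 0.014436791021062798
34.019148909914186 0.018522331775993214
39.66683985722722 0.01202859645589749
30.236958342338497 0.013796756651242208
yaw 36.23532741579167
[342.67576792 175.70648464]
False
g1 t 51.3 [ 0.518  -0.2255  0.1504] [-1.800e+02  1.000e-01  1.262e+02] w 0.012 F [-2.1 -3.1  1.2] gf 60.9
False
g2 t 54.7 [ 0.5183 -0.2254  0.1505] [179.9  -0.   36.2] w 0.0117 F [ 2.6 -2.2  0.7] gf 60.2
g3 t 58.1 [ 0.518  -0.2255  0.1505] [-1.800e+02  1.000e-01  1.262e+02] w 0.0119 F [-2.1 -2.5  2. ] gf 59.9
[342.36271186 175.25423729] 126.23532741579167
```

The red mill is re-squared at (0.518,-0.2254), yaw 36.2°. Unhooking the red handle and moving it above the mill.

```bash
python3 - <<'E'
from h import *
unhook([.4667,.271,.103],15)
o=robot.observe()
if o['gripper_width']>.018:
    robot.line_to((o['tool_pos']+[0,0,.06]).tolist(),vel=.15)
    b=[.518,-.2254]; fy=36.2-90
    for q in(tool(P([.48,.06],.29),0,0,15,flip=True),tool(P(b,.26),fy,0,15,flip=True)): robot.move_pose(*q)
    L(tool(P(b,.165),fy,0,15,flip=True),.15); st()
s,t=lids("rf")
z=lambda im,c,w,h:cv2.resize(im[c[1]-h//2:c[1]+h//2,c[0]-w//2:c[0]+w//2],(400,600),interpolation=cv2.INTER_CUBIC)
cv2.imwrite("pics/rf.png",np.hstack([z(s,(165,215),64,96),z(s,(340,180),80,120)]))
E
```

```text
at False t 63.4 [0.4675 0.2851 0.215 ] [-179.9  -15.   -92. ] w 0.0501 F [-0.3 -0.6  0.2] gf 0.0
grip t 63.7 [0.4674 0.2852 0.2148] [-179.9  -15.   -92. ] w 0.0231 F [0.6 1.1 4.8] gf 58.9
up t 64.3 [0.4673 0.285  0.2363] [-180.  -15.  -92.] w 0.0231 F [-0.  -0.2 -0.4] gf 58.7
yaw t 65.1 [0.4734 0.2832 0.236 ] [ 180.   -15.  -118.7] w 0.023 F [-0.7  0.7 -1.4] gf 58.7
tilt t 67.0 [0.4376 0.2179 0.2196] [-180.    24.9 -119. ] w 0.0233 F [-0.1 -0.3 -0.3] gf 58.7
out t 68.3 [0.4723 0.2813 0.2798] [ 180.   25. -119.] w 0.0234 F [ 0.2 -0.1 -1.2] gf 58.7
 t 71.8 [ 0.5266 -0.2364  0.2774] [180.  -14.9 126.3] w 0.0232 F [-0.4  0.   0.3] gf 58.7
```

View pics/rf.png

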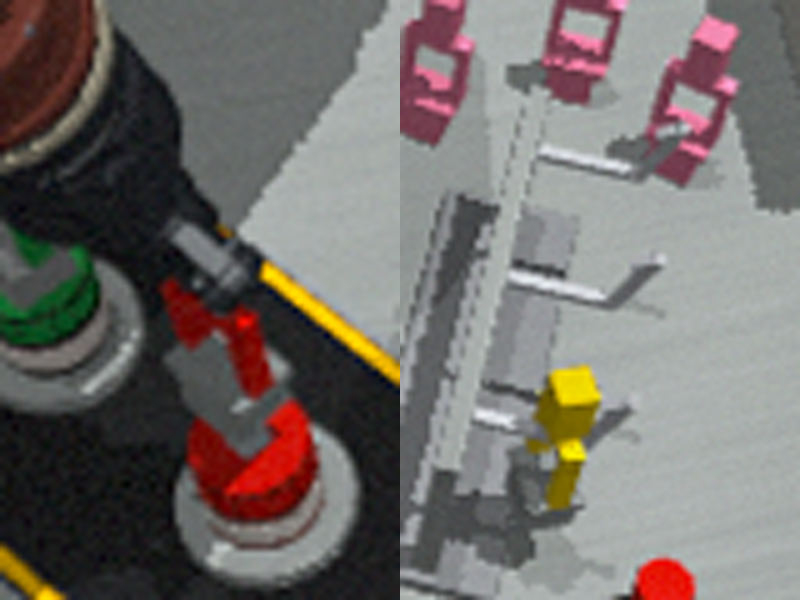

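The red handle sits above the red mill (hub at about (235,390)). Two hooks are empty and yellow still hangs on its hook. Pushing down now.

```bash
python3 - <<'E'
from h import *
b=[.518,-.2254]; fy=36.2-90
g,m=push(b,fy,15)
if m[2]<.1305:
    push(b,fy,15,.120,22); letgo(15)
    robot.set_gripper(0.); robot.move_pose(P(b,.34),dn(126)); robot.line_to(P(b,.290),vel=.15)
    g=robot.line_to(P(b,.262),vel=.02,guard=20); print(g,'tip z',robot.observe()['tool_pos'][2]-robot.tip_reach)
    robot.line_to(P(b,.36),vel=.15); robot.move_pose([.40,.15,.36],dn(-119))
    s,t=lids("f"); st()
    cv2.imwrite("pics/f.png",np.hstack([cv2.resize(s[160:310,80:190],(400,545)),cv2.resize(t[90:280,280:420],(400,545))]))
E
```

```text
stop True mid [ 0.5179 -0.2254  0.1288]
 t 73.0 [ 0.5261 -0.2367  0.2399] [-180.   -15.   126.2] w 0.0231 F [0.3 0.2 4.4] gf 59.5
stop True mid [ 0.5182 -0.2253  0.1287]
 t 73.2 [ 0.5265 -0.2366  0.2398] [179.9 -14.9 126.2] w 0.0232 F [0.1 0.1 5.7] gf 59.9
off t 74.5 [ 0.5414 -0.2573  0.3345] [180.  -15.  126.2] w 0.0452 F [0.4 0.6 0.4] gf 0.0
True tip z 0.2001153039564012
 t 79.3 [0.4004 0.1494 0.3598] [ 180.    -0.  -119.1] w -0.0 F [ 0.5 -0.7  0.9] gf 0.0
```

View pics/f.png

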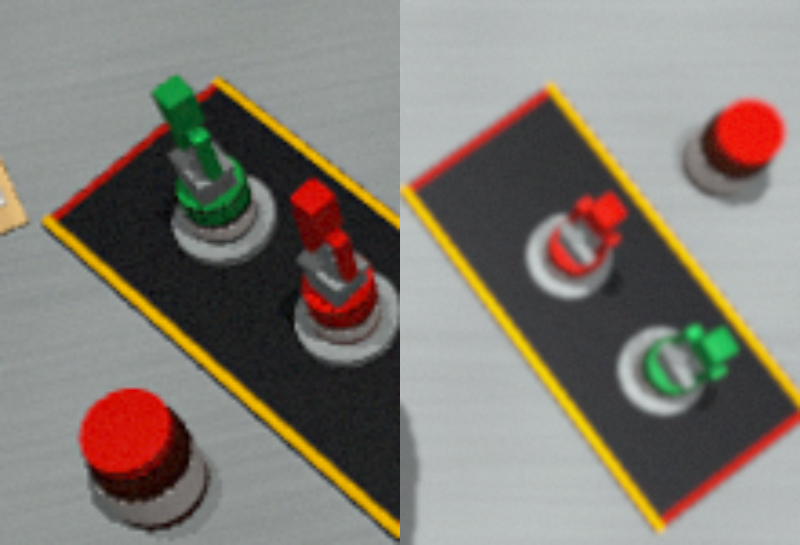

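Both mills stand on the tray with their handles home (grip tops at 0.200), and no yellow mill appears in either view.

```bash
python3 -c "
from plant import robot
print(robot.job_done())"
```

```text
the job is handed in; nothing more can be done
None
```

The red and green mills stand upright on the tray with their own handles pushed fully home, the yellow handle stays on its hook because its mill is missing, and the job is handed in.

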